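# Nip down the pressure pot lid with one turn of its hand wheel

### The arm

A 7-joint arm with a two-finger parallel gripper is mounted at the origin on the work surface. World frame = base frame: x ahead of the robot, y to its left, z up, the work surface at z = 0. Lengths are in mm, angles in degrees, forces in N, time in s.
With the tool pointing down it reaches from about 400 to 850 mm from the base axis. Payload 10.4 kg.
Tool frame: the origin (TCP) lies at the very end of the fingers, on their centre line; the grasp point (between the pads) lies 19 mm behind it; z points along the fingers, y is the direction in which the jaws open and shut (so a half turn about z gives the same grasp; the last joint's range is limited). The gripper opens to 85 mm and grips with 20 to 120 N. Pads are 22 mm wide; open, the fingers measure 114 mm over their backs; the gripper's body (76 mm by 85 mm) begins 54 mm behind the grasp point. The pads swing forward as they close: fully open they stand 13 mm farther back than shut.
Start: joints at [-65.753, 19.034, -3.707, 83.658, 1.238, 77.344, -5.071], TCP at [269.478, 563.944, 231.338] pointing down, gripper open.
Joint ranges: [-148.97, 148.97], [-28.65, 121.19], [-84.17, 76.75], [9.2, 138.47], [-72.65, 252.65], [3.7, 117.97], [-149.18, 149.18]. Speed limits (degrees/s): [127.2, 127.2, 159.86, 159.86, 180, 180, 180].

### API

Orientations are given as a 3x3 rotation matrix whose columns are the frame's x, y, z axes.
In Python, from station import arm gives the robot as it stands.
- The arm moves only by the tool arm_command, never from a script. Its argument "series" is a list of rows, each a list of 2 entries, a list of its own where there are three numbers: the shift along the tool's x, y, z in m, then the turn, a rotation vector about the tool's x, y, z in degrees. A call has exactly 8 rows; each row shifts and turns the commanded pose from where the row before left it, along the tool's axes as they then stand; what a row does not reach is not made up. A row lasts 1/10 s, in which the tool goes at most 50 mm and 8.59 degrees, less where a joint would pass 70% of its speed; a pose out of reach is approached as far as the arm can. A call with a gripper value outside its range is refused whole. "jaw" is the finger opening in m, from 0 to 0.0854, set as the call begins (left out, the last holds). The fingers move at their own pace and stop on an object; "force" is the grip in N (left out, the last holds). Time passes only in rows, so rows that do not move let the fingers close, or fill a call up. It gives the time, the measured TCP pose, the force and the opening at its end, in the units of the state.
- arm.get_obs(): the state, without advancing time (a new reading comes with each control period).
- arm.camera(name): name is "scene" or "top"; returns (picture, depth): 480x640x3 uint8, blue, green, red; 480x640 float32, mm along the optical axis (not along the pixel's ray), 0 where there is no reading.
- arm.camera_params(name): a dict with "fx", "fy", "cx", "cy" (pixels), "k1" (the pictures are not rectified: a ray, as slopes to the right and down, at radius r is drawn at 1 + k1 r^2 times it, then the intrinsics apply), "R" (3x3) and "t" (3): a world point X has camera coordinates R X + t. Camera axes: x right, y down, z forward; pixel columns grow to the right and rows downward; lengths in mm; the calibration is good to about 2 mm. A picture is of the moment at which its call begins. camera_params takes no time and is no camera call.
- arm.sign_off(): hands the job in, once; it reports no verdict.
The state is a dict: "t": time; "joint_positions": joint angles; "qd": joint speeds; "joint_torque": joint torques, N m; "ee_pos": TCP position; "ee_rot": TCP orientation; "wrist_force": force on the tool from outside, world axes, zero at the start; "ft_torque": the same for the moment, N m; "width": finger opening in mm.
Only numpy, scipy, OpenCV 4.12 (cv2) and the standard library are available. Lean on these libraries where they do the work, as an engineer would, in place of code of your own. Each camera call takes 0.05 s, during which the arm holds its last target. There are 200 camera calls.

### The job

The lid of the resin-curing pressure pot is only finger-tight. Push the hand wheel on top of it round clockwise (seen from above) by its upright handle, with the fingertips and without gripping it, through exactly one full turn so that the handle comes back to where it started, never past it by more than a touch, and then take the hand away. Leave everything else on the bench standing where it is.

Things in the scene. Friction and masses are not known exactly. Their poses are not given: they have to be found in the camera images.
- pot: Low round aluminium pressure pot, 188 mm across with a 210 mm flange and lid, on a 220 x 220 mm grey steel base plate screwed to the bench (it cannot shift). A bright steel yoke, 36 mm wide, bridges the lid in the pot's y direction up to z = 162 mm; a gauge sticks out towards the pot's -x. Origin: on the bench under the pot's centre, directly below the wheel's axis.
- wheel_centre (a point): Centre of the aluminium hand wheel on top of the pot, on its vertical axis and at the mid height of its rim, about 190 mm above the bench. Three-spoked wheel, 162 mm outer diameter, rim 15 mm thick (its top is 8 mm above this point); the hub's top, 16 mm above this point, is the highest part besides the handle.
- handle: The upright black plastic handle standing on the wheel's rim: round, 16 mm thick at its foot and 21 mm over its upper half, 58 mm tall, its axis 72 mm from the wheel's axis. Origin: centre of its underside, 10 mm above wheel_centre (about 200 mm above the bench); it spins freely about its own upright axis (z), so its yaw means nothing. The start direction of the handle about the wheel is anything.
- handle_mid (a point): Point on the handle's axis 30 mm above its underside (28 mm below its top).
- wheel (a joint): Angle the wheel has turned from where it was found, rad: 0 at the start, growing clockwise seen from above (tightening), 6.283 = one full turn. It turns stiffly: a steady push of about 5 to 8 N on the handle keeps it going, it stays where it is left, and there is no stop at one turn. Wheel, handle and lid sink 3 mm per turn.
- resin_bottle: White closed resin bottle, 64 mm diameter, 150 mm tall, standing loose beside the pot; leave alone. Origin: centre of its underside.
- hardener_jar: Amber hardener jar with a black cap, 50 mm diameter, 75 mm tall, loose; leave alone. Origin: centre of its underside.
- mixing_cup: Paper mixing cup, 72 mm across the rim, 75 mm tall, loose and light; leave alone. Origin: centre of its underside.
- slide_box: Grey plastic box for microscope slides, 102 x 84 x 34 mm, loose; leave alone. Origin: centre of its underside.
- petri_dish: Clear closed Petri dish, 94 mm across, 15 mm high, loose and light; leave alone. Origin: centre of its underside.
- mount_a: Cured amber resin mount, 30 mm diameter, 22 mm high, loose; leave alone. Origin: centre of its underside.
- mount_b: A second such resin mount, 30 mm diameter, 22 mm high, loose; leave alone. Origin: centre of its underside.

How it is judged (in metres and radians):
On the way, in this order (a step that is already met when the one before it is completed fails the run):
1. The wheel is about a quarter to a half round, driven by a finger on its handle (value of joint wheel between 1.2 and 3 rad and contact force between the fingers and handle above 0.5 N).
2. The wheel is past half round, still driven by a finger on its handle (value of joint wheel between 3.3 and 4.4 rad and contact force between the fingers and handle above 0.5 N).
3. The wheel is past three quarters round, still driven by a finger on its handle (value of joint wheel between 4.7 and 6.2 rad and contact force between the fingers and handle above 0.5 N).
At the end, for the whole second after the job is handed in: The wheel stands still at one full turn clockwise from where it was found, within 0.2 rad (11 degrees) either way, and every loose thing is within 15 mm of where it stood (value of joint wheel between 6.083 and 6.483 rad and velocity of joint wheel between -0.05 and 0.05 rad/s and distance of each of resin_bottle, hardener_jar, mixing_cup, slide_box, petri_dish, mount_a, mount_b from where it was at the start of the episode below 0.015 m); the robot touches nothing.
It fails at once if the wheel is turned past one full turn by more than 0.35 rad (value of joint wheel above 6.633 rad).
It fails at once if the wheel is turned the wrong way (loosened) by more than 0.35 rad (value of joint wheel below -0.35 rad).
It fails at once if the handle is gripped or forced (over 35 N between fingers and handle) (contact force between the fingers and handle above 35 N).
It fails at once if a loose thing on the bench is lifted or shoved more than 15 mm (distance of any of resin_bottle, hardener_jar, mixing_cup, slide_box, petri_dish, mount_a, mount_b from where it was at the start of the episode above 0.015 m).
It also fails if it takes over 54 s, if anything falls off the work surface, if the arm or the gripper's body presses on something with over 40 N, if the wrist force passes 120 N, or if a joint passes its speed limit or range.

## Working session

There is one attempt and no reset: what is moved stays moved. The work goes in short steps, Python scripts to look and compute and a tool call to move; the robot and the scene stay as the last step left them, time stands still between calls to the robot, and variables do not carry over. Pictures are saved under pics/ and viewed, about 8 in all and at most 12, crops included, and the job is handed in when it is done.

Besides the shell and the picture viewer there is one more tool, called after "Emit:" as name([rows], argument=value, ...), one row to a line, values as JSON. arm_command: Moves the arm, as the interface text tells. Its arguments: {"type":"object","properties":{"series":{"type":"array"},"jaw":{"type":"number"},"force":{"type":"number"}},"required":["series"]}

```bash
mkdir -p pics; ls; python3 - <<'E'
from station import arm
import cv2,numpy as np
o=arm.get_obs()
for k,v in o.items(): print(k,np.round(v,3).tolist())
for n in("scene","top"):
    p,d=arm.camera(n); cv2.imwrite(f"pics/{n}0.png",p); np.save(f"pics/{n}0.npy",d)
    print(n,arm.camera_params(n))
E
```

```text
pics
t 0.0
joint_positions [-65.752, 19.073, -3.707, 83.708, 1.239, 77.344, -5.071]
qd [0.045, -0.054, 0.012, 0.065, -0.142, -0.038, -0.02]
joint_torque [-0.0, -62.546, 0.049, -39.16, 0.016, 0.01, 0.0]
ee_pos [269.337, 563.554, 230.486]
ee_rot [[-0.902, 0.431, -0.001], [0.431, 0.902, -0.001], [-0.0, -0.001, -1.0]]
wrist_force [-0.092, -1.005, 0.288]
ft_torque [-0.043, -0.014, 0.022]
width 85.425
scene {'fx': 536.6930547238817, 'fy': 536.6930547238817, 'cx': 318.245706982607, 'cy': 244.12324981593014, 'k1': -0.058039183139029484, 'R': array([[ 0.41411746,  0.91018462,  0.00840775],
       [ 0.57801407, -0.25582793, -0.77488826],
       [-0.70314044,  0.32575455, -0.63204232]]), 't': array([-297.97207567, -211.05035578, 1472.76327608])}
top {'fx': 448.83042214427996, 'fy': 448.83042214427996, 'cx': 324.89225782901013, 'cy': 241.86160327865278, 'k1': 0.00312443883713546, 'R': array([[-0.02098648, -0.99956307, -0.02081443],
       [-0.99725076,  0.02240872, -0.07063123],
       [ 0.07106679,  0.01927491, -0.99728531]]), 't': array([ 68.28745854, 611.33361917, 863.48127304])}
```

View pics/scene0.png

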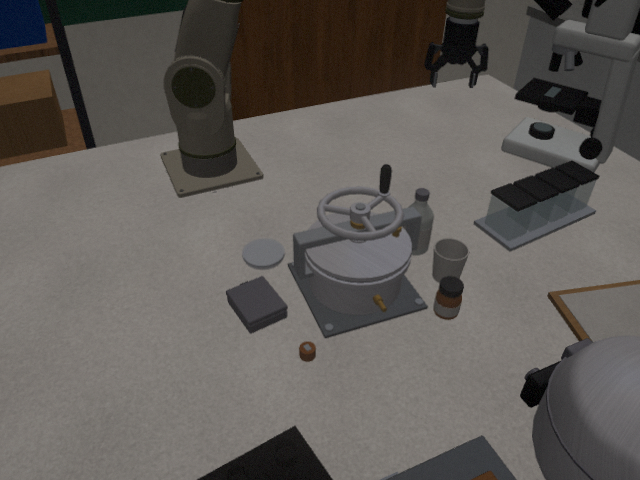

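View pics/top0.png

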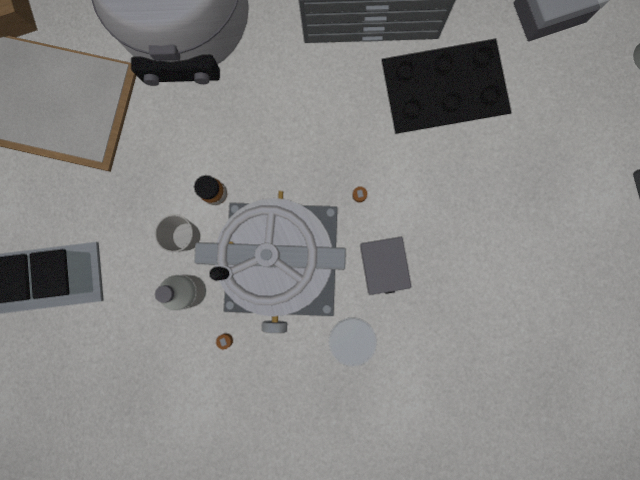

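```bash
cat > h.py <<'E'
import numpy as np
from station import arm
def cloud(n,d):
    P=arm.camera_params(n); v,u=np.mgrid[:480,:640]
    x=(u-P["cx"])/P["fx"]; y=(v-P["cy"])/P["fy"]; a,b=x,y
    for _ in range(6):
        s=1+P["k1"]*(a*a+b*b); a,b=x/s,y/s
    C=np.stack([a*d,b*d,d],-1)
    W=(C-P["t"])@P["R"]; W[d<=0]=np.nan
    return W
E
python3 - <<'E'
from h import *
import cv2
for n in("scene","top"):
    W=cloud(n,np.load(f"pics/{n}0.npy")); p=cv2.imread(f"pics/{n}0.png")
    z=W[...,2]; 
    for lo,hi in((212,225),(225,240),(240,250),(250,265),(185,203)):
        m=((z>lo)&(z<hi)).astype(np.uint8)
        k,l,s,c=cv2.connectedComponentsWithStats(m)
        for i in range(1,k):
            if s[i,4]>40:
                q=W[l==i]; print(n,lo,hi,s[i].tolist(),np.median(q,0).round(1),q.min(0).round(),q.max(0).round(),p[l==i].mean(0).round())
E
```

```text
scene 212 225 [59, 0, 99, 13, 334] [-935.6 -126.9  218.5] [-952. -285.  212.] [-919.   73.  225.] [20. 27. 12.]
scene 212 225 [239, 0, 121, 14, 382] [-624.7  509.3  217.9] [-639.  301.  212.] [-613.  780.  225.] [14. 27. 44.]
scene 212 225 [0, 26, 45, 14, 187] [-711.3 -414.3  218.9] [-761. -481.  212.] [-698. -345.  225.] [50. 21.  6.]
scene 212 225 [55, 33, 11, 6, 43] [-635.7 -301.1  218.7] [-642. -314.  212.] [-625. -283.  225.] [17. 16. 17.]
scene 212 225 [602, 90, 28, 13, 123] [433.  954.8 218.7] [406. 939. 212.] [ 454. 1030.  225.] [65. 65. 66.]
scene 212 225 [167, 100, 58, 8, 276] [ 62.8 -27.7 218.3] [ 29. -89. 212.] [ 92.  39. 225.] [31. 38. 40.]
scene 212 225 [380, 182, 11, 8, 63] [561.7 206.  218.4] [553. 200. 212.] [567. 219. 225.] [31. 32. 33.]
scene 225 240 [57, 0, 66, 10, 242] [-935.7 -190.1  231.9] [-950. -286.  225.] [-921.  -56.  240.] [19. 27. 12.]
scene 225 240 [240, 0, 91, 11, 319] [-624.5  447.2  231.3] [-642.  305.  225.] [-608.  656.  240.] [14. 27. 44.]
scene 225 240 [0, 24, 43, 12, 206] [-709.9 -411.3  232.6] [-756. -477.  225.] [-698. -346.  240.] [50. 21.  6
[... 2564 characters left out ...]
. 185.] [ 90.  83. 203.] [46. 52. 55.]
scene 185 203 [600, 99, 27, 14, 152] [438.2 956.1 194. ] [410. 941. 185.] [ 454. 1035.  203.] [64. 65. 66.]
scene 185 203 [317, 187, 87, 54, 2257] [589.9 136.1 196. ] [505.  65. 185.] [664. 222. 203.] [93. 91. 93.]
scene 185 203 [612, 348, 28, 69, 1214] [1062.6  296.9  189.7] [1026.  264.  185.] [1110.  359.  195.] [113. 110. 111.]
scene 185 203 [474, 471, 23, 9, 116] [1089.9   40.6  186.6] [1086.   26.  185.] [1098.   49.  190.] [29. 49. 74.]
top 250 265 [209, 266, 14, 14, 152] [554.3 210.1 256.9] [545. 201. 251.] [565. 221. 261.] [36. 35. 35.]
top 185 203 [217, 205, 100, 100, 3644] [578.4 141.2 197.2] [504.  66. 186.] [662. 224. 203.] [136. 132. 132.]
```

The scene view shows the pot at about px (358,260) and the handle at (385,178). The top view shows the wheel hub at (266,254) and the handle at (219,273). Next I fit the wheel and work out the approach.

```bash
cat >> h.py <<'E'
from scipy.optimize import least_squares
def circ(q,r=None):
    f=lambda p:np.hypot(q[:,0]-p[0],q[:,1]-p[1])-(p[2] if r is None else r)
    s=least_squares(f,[*np.median(q[:,:2],0),r or 70],loss="soft_l1",f_scale=1.5).x
    return s
def handle(W,c=None):
    # handle axis from its top disc (21 mm wide)
    m=(W[...,2]>246)&(W[...,2]<264)&(np.hypot(W[...,0]-585,W[...,1]-145)<95)&(np.hypot(W[...,0]-585,W[...,1]-145)>50)
    return W[m]
E
python3 - <<'E'
from h import *
for n in("scene","top"):
    W=cloud(n,np.load(f"pics/{n}0.npy")); q=W.reshape(-1,3)
    r=np.hypot(q[:,0]-583,q[:,1]-145)
    m=(r>55)&(r<90)&(q[:,2]>194)&(q[:,2]<201); s=circ(q[m]); print(n,"rim",s.round(1),m.sum(),np.median(q[m,2]))
    h=q[(r<16)&(q[:,2]>202)]; print("hub",np.median(h,0).round(1),len(h), (h.min(0)+h.max(0))/2)
    H=handle(W); t=H[H[:,2]>254]; mid=(t.min(0)+t.max(0))/2; print("handle",mid.round(1),len(t),np.ptp(t,0).round(1))
    d=mid[:2]-s[:2]; print("R",np.hypot(*d).round(1),"ang",np.degrees(np.arctan2(d[1],d[0])).round(1))
E
```

```text
scene rim [586.2 142.8  72. ] 1198 197.28663135079336
hub [584.9 144.9 204.3] 74 [583.45659416 145.41323809 205.06432944]
handle [555.6 210.8 256.8] 46 [18.3 15.7  5.6]
R 74.6 ang 114.2
top rim [582.8 144.7  71.8] 2465 197.64205147841977
hub [582.7 145.6 204.2] 160 [582.86041588 145.2973902  205.34824928]
handle [554.3 211.  257.5] 113 [17.5 16.9  6.9]
R 72.2 ang 113.2
```

The top-camera values agree with the given sizes (R 72 mm, rim z 197.6), so I use centre (583.3, 144.8) and handle angle 113.3°. I close the jaws, rise and travel over.

Emit:
arm_command([
  [[0,0,-0.03],[0,0,0]],
  [[0,0,-0.03],[0,0,0]],
  [[-0.0275,-0.0159,0],[0,0,0]],
  [[-0.0275,-0.0159,0],[0,0,0]],
  [[-0.0275,-0.0159,0],[0,0,0]],
  [[-0.0275,-0.0159,0],[0,0,0]],
  [[-0.0275,-0.0159,0],[0,0,0]],
  [[-0.0275,-0.0159,0],[0,0,0]],
], jaw=0, force=20)

```text
t: 0.9
ee_pos: [377.7, 405.4, 291.0]
ee_rot: [[-0.902, 0.431, -0.0], [0.431, 0.902, -0.0], [0.0, -0.001, -1.0]]
wrist_force: [-0.3, 0.3, 0.4]
width: -0.1
```

Emit:
arm_command([
  [[-0.0275,-0.0159,0],[0,0,0]],
  [[-0.0275,-0.0159,0],[0,0,0]],
  [[-0.0275,-0.0159,0],[0,0,0]],
  [[-0.0275,-0.0159,0],[0,0,0]],
  [[-0.0275,-0.0159,0],[0,0,0]],
  [[-0.0275,-0.0159,0],[0,0,0]],
  [[-0.0275,-0.0159,0],[0,0,0]],
  [[-0.0275,-0.0159,0],[0,0,0]],
])

```text
t: 1.7
ee_pos: [521.3, 195.9, 291.0]
ee_rot: [[-0.902, 0.431, -0.0], [0.431, 0.902, -0.0], [0.0, -0.0, -1.0]]
wrist_force: [0.2, 0.5, -1.0]
width: 0.0
```

Emit:
arm_command([
  [[0,0,0],[0,0,-6.1]],
  [[0,0,0],[0,0,-6.1]],
  [[0,0,0],[0,0,-6.1]],
  [[0,0,0],[0,0,-6.1]],
  [[0,0,0],[0,0,-6.1]],
  [[0,0,0],[0,0,-6.1]],
  [[0,0,0],[0,0,-6.1]],
  [[0,0,0],[0,0,-6.1]],
])

```text
t: 2.5
ee_pos: [520.7, 197.0, 290.9]
ee_rot: [[-0.917, -0.399, -0.001], [-0.399, 0.917, -0.0], [0.001, 0.0, -1.0]]
wrist_force: [0.4, -0.2, 0.5]
width: -0.2
```

Emit:
arm_command([
  [[0,0,0.01],[0,0,0]],
  [[0,0,0.01],[0,0,0]],
  [[0,0,0.01],[0,0,0]],
  [[0,0,0.01],[0,0,0]],
  [[0,0,0.01],[0,0,0]],
  [[0,0,0.01],[0,0,0]],
  [[0,0,0],[0,0,0]],
  [[0,0,0],[0,0,0]],
])

```text
t: 3.3
ee_pos: [520.9, 197.1, 231.3]
ee_rot: [[-0.919, -0.395, -0.0], [-0.395, 0.919, -0.0], [0.0, 0.0, -1.0]]
wrist_force: [0.6, -0.1, 1.0]
width: 0.1
```

```bash
python3 - <<'E'
from h import *
import cv2
print(np.round(arm.get_obs()["joint_positions"],1))
p,d=arm.camera("scene"); q,e=arm.camera("top")
a=cv2.resize(p[110:270,300:460],(400,400),interpolation=2); b=cv2.resize(q[180:340,140:300],(400,400),interpolation=2)
cv2.imwrite("pics/c1.png",np.clip(np.hstack([a,b])*1.5,0,255).astype(np.uint8))
E
```

```text
[-34.2  10.2  10.   94.8  -1.8  75.1  89.3]
```

View pics/c1.png

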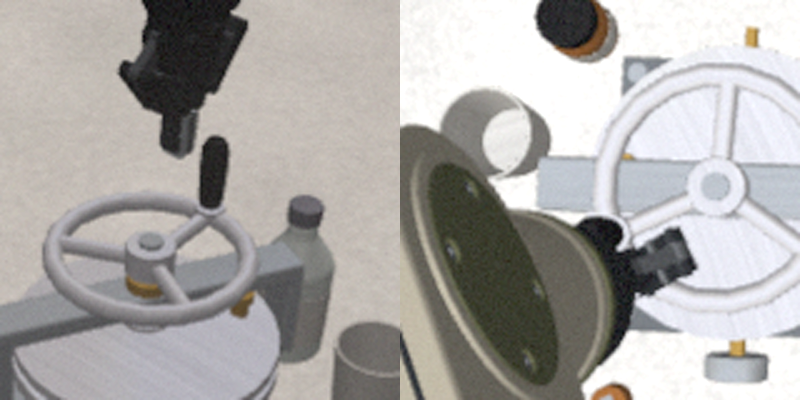

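The view shows the shut fingertips at left-crop px (180,150), behind the handle at (215,170), with nothing in the way. I move in to contact.

Emit:
arm_command([
  [[-0.002,0,0],[0,0,0]],
  [[-0.002,0,0],[0,0,0]],
  [[-0.002,0,0],[0,0,0]],
  [[-0.002,0,0],[0,0,0]],
  [[-0.002,0,0],[0,0,0]],
  [[-0.002,0,0],[0,0,0]],
  [[-0.002,0,0],[0,0,0]],
  [[-0.002,0,0],[0,0,0]],
])

```text
t: 4.2
ee_pos: [535.1, 203.2, 231.2]
ee_rot: [[-0.919, -0.395, -0.002], [-0.395, 0.919, -0.001], [0.002, 0.0, -1.0]]
wrist_force: [-5.2, -2.2, 4.0]
width: -0.1
```

Contact at the expected 21 mm offset, with about 5.6 N. Now the arc about the wheel's axis. It is the same row each time in tool axes, 3° at first.

Emit:
arm_command([
  [[-0.0038,0.00103,0],[0,0,3]],
  [[-0.0038,0.00103,0],[0,0,3]],
  [[-0.0038,0.00103,0],[0,0,3]],
  [[-0.0038,0.00103,0],[0,0,3]],
  [[-0.0038,0.00103,0],[0,0,3]],
  [[-0.0038,0.00103,0],[0,0,3]],
  [[-0.0038,0.00103,0],[0,0,3]],
  [[-0.0038,0.00103,0],[0,0,3]],
])

```text
t: 5.0
ee_pos: [562.3, 218.6, 231.1]
ee_rot: [[-1.0, 0.014, -0.002], [0.014, 1.0, 0.0], [0.002, 0.0, -1.0]]
wrist_force: [-6.0, -0.4, 2.7]
width: 0.0
```

```bash
cat >> h.py <<'E'
def rel():
    o=arm.get_obs(); R=np.array(o["ee_rot"]); c=np.array([583.3,144.8,0])
    p=(np.array(o["ee_pos"])-c)@R   # finger from wheel axis in tool axes: want about (21.5, 72)
    v=np.array(o["ee_pos"])-c; yaw=np.degrees(np.arctan2(R[1,1],R[0,1]))
    r=np.hypot(v[0],v[1]); lag=np.degrees(np.arcsin(21.3/ r)) if r<150 else 0
    az=np.degrees(np.arctan2(v[1],v[0]))
    # flat face at x_tool-21.5: handle centre on the 72 mm circle
    hx=p[0]-21.3; ang=yaw-np.degrees(np.arcsin(np.clip(-hx/72,-1,1))) 
    ang=yaw+np.degrees(np.arcsin(np.clip(hx/72,-1,1)))
    print("t",o["t"],"rel",p[:2].round(1),"z",round(o["ee_pos"][2],1),"toolY yaw",yaw.round(1),"turned if touching",((113.3-ang)%360).round(1),"F tool",(np.array(o["wrist_force"])@R).round(1),"j7",np.round(o["joint_positions"][6],1))
E
python3 -c "from h import *;rel()"
```

```text
t 5.0 rel [22.6 73.5] z 231.1 toolY yaw 89.2 turned if touching 23.1 F tool [ 6.  -0.5 -2.7] j7 66.4
```

Emit:
arm_command([
  [[-0.0052,0.00115,0],[0,0,4]],
  [[-0.0052,0.00115,0],[0,0,4]],
  [[-0.0052,0.00115,0],[0,0,4]],
  [[-0.0052,0.00115,0],[0,0,4]],
  [[-0.0052,0.00115,0],[0,0,4]],
  [[-0.0052,0.00115,0],[0,0,4]],
  [[-0.0052,0.00115,0],[0,0,4]],
  [[-0.0052,0.00115,0],[0,0,4]],
])

```text
t: 5.8
ee_pos: [604.2, 218.2, 230.9]
ee_rot: [[-0.841, 0.542, -0.003], [0.542, 0.841, 0.002], [0.003, -0.0, -1.0]]
wrist_force: [-5.6, 3.8, 0.5]
width: -0.1
```

```bash
python3 -c "from h import *;rel()"
```

```text
t 5.8 rel [22.9 73. ] z 230.9 toolY yaw 57.2 turned if touching 54.8 F tool [ 6.8  0.1 -0.5] j7 38.1
```

Emit:
arm_command([
  [[-0.0052,0.00115,0],[0,0,4]],
  [[-0.0052,0.00115,0],[0,0,4]],
  [[-0.0052,0.00115,0],[0,0,4]],
  [[-0.0052,0.00115,0],[0,0,4]],
  [[-0.0052,0.00115,0],[0,0,4]],
  [[-0.0052,0.00115,0],[0,0,4]],
  [[-0.0052,0.00115,0],[0,0,4]],
  [[-0.0052,0.00115,0],[0,0,4]],
])

```text
t: 6.6
ee_pos: [639.3, 195.2, 230.8]
ee_rot: [[-0.427, 0.904, -0.002], [0.904, 0.427, 0.003], [0.003, -0.0, -1.0]]
wrist_force: [-2.6, 6.2, -1.9]
width: 0.1
```

```bash
python3 - <<'E'
from h import *
import cv2
rel()
q,e=arm.camera("top"); p,d=arm.camera("scene")
a=cv2.resize(p[110:270,300:460],(400,400),interpolation=2); b=cv2.resize(q[160:320,170:330],(400,400),interpolation=2)
cv2.imwrite("pics/c2.png",np.clip(np.hstack([a,b])*1.5,0,255).astype(np.uint8))
E
```

```text
t 6.6 rel [22.4 72. ] z 230.8 toolY yaw 25.3 turned if touching 87.1 F tool [6.7 0.3 1.9] j7 11.3
```

View pics/c2.png

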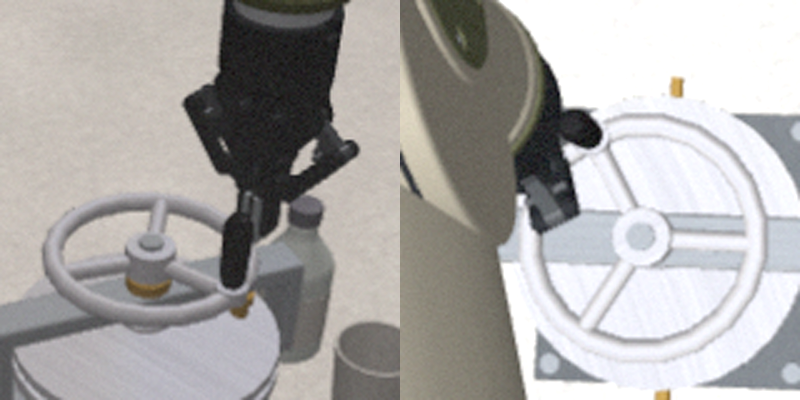

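The finger is behind the handle at right-crop px (582,130) and the wheel has turned about 87°. I carry on.

Emit:
arm_command([
  [[-0.0051,0.00125,0],[0,0,4]],
  [[-0.0051,0.00125,0],[0,0,4]],
  [[-0.0051,0.00125,0],[0,0,4]],
  [[-0.0051,0.00125,0],[0,0,4]],
  [[-0.0051,0.00125,0],[0,0,4]],
  [[-0.0051,0.00125,0],[0,0,4]],
  [[-0.0051,0.00125,0],[0,0,4]],
  [[-0.0051,0.00125,0],[0,0,4]],
])

```text
t: 7.5
ee_pos: [657.3, 157.3, 230.6]
ee_rot: [[0.116, 0.993, -0.001], [0.993, -0.116, 0.002], [0.002, -0.001, -1.0]]
wrist_force: [1.6, 6.7, -4.1]
width: -0.3
```

Emit:
arm_command([
  [[-0.0051,0.00125,0],[0,0,4]],
  [[-0.0051,0.00125,0],[0,0,4]],
  [[-0.0051,0.00125,0],[0,0,4]],
  [[-0.0051,0.00125,0],[0,0,4]],
  [[-0.0051,0.00125,0],[0,0,4]],
  [[-0.0051,0.00125,0],[0,0,4]],
  [[-0.0051,0.00125,0],[0,0,4]],
  [[-0.0051,0.00125,0],[0,0,4]],
])

```text
t: 8.3
ee_pos: [652.8, 115.5, 230.9]
ee_rot: [[0.625, 0.78, 0.001], [0.78, -0.625, 0.001], [0.002, -0.0, -1.0]]
wrist_force: [3.5, 4.8, -5.5]
width: 0.1
```

```bash
python3 -c "from h import *;rel();print(np.round(arm.get_obs()['joint_positions'],1))"
```

```text
t 8.3 rel [21.  72.5] z 230.9 toolY yaw -38.7 turned if touching 152.2 F tool [ 5.9 -0.3  5.5] j7 -41.7
[-39.8  26.8  36.8  79.1 -16.   79.2 -41.7]
```

Emit:
arm_command([
  [[-0.005,0.0013,0],[0,0,4]],
  [[-0.005,0.0013,0],[0,0,4]],
  [[-0.005,0.0013,0],[0,0,4]],
  [[-0.005,0.0013,0],[0,0,4]],
  [[-0.005,0.0013,0],[0,0,4]],
  [[-0.005,0.0013,0],[0,0,4]],
  [[-0.005,0.0013,0],[0,0,4]],
  [[-0.005,0.0013,0],[0,0,4]],
])

```text
t: 9.1
ee_pos: [628.0, 82.4, 231.2]
ee_rot: [[0.944, 0.329, 0.002], [0.329, -0.944, 0.0], [0.002, 0.001, -1.0]]
wrist_force: [6.4, 1.9, -5.0]
width: -0.3
```

```bash
python3 -c "from h import *;rel();print(np.round(arm.get_obs()['joint_positions'],1))"
```

```text
t 9.1 rel [22.1 73.8] z 231.2 toolY yaw -70.8 turned if touching 183.4 F tool [6.7 0.3 5. ] j7 -70.0
[-44.1  24.1  44.   84.5 -16.9  78.1 -70. ]
```

Emit:
arm_command([
  [[-0.0052,0.0011,0],[0,0,4]],
  [[-0.0052,0.0011,0],[0,0,4]],
  [[-0.0052,0.0011,0],[0,0,4]],
  [[-0.0052,0.0011,0],[0,0,4]],
  [[-0.0052,0.0011,0],[0,0,4]],
  [[-0.0052,0.0011,0],[0,0,4]],
  [[-0.0052,0.0011,0],[0,0,4]],
  [[-0.0052,0.0011,0],[0,0,4]],
])

```text
t: 9.9
ee_pos: [588.0, 68.7, 231.4]
ee_rot: [[0.975, -0.222, 0.003], [-0.222, -0.975, -0.001], [0.003, 0.001, -1.0]]
wrist_force: [5.6, -1.7, -4.2]
width: -0.4
```

```bash
python3 -c "from h import *;rel();print(np.round(arm.get_obs()['joint_positions'],1))"
```

```text
t 9.9 rel [22.2 73.3] z 231.4 toolY yaw -102.8 turned if touching 215.5 F tool [5.8 0.4 4.2] j7 -101.3
[ -52.1   19.6   51.7   91.3  -15.6   76.6 -101.3]
```

Emit:
arm_command([
  [[-0.0051,0.0012,0],[0,0,4]],
  [[-0.0051,0.0012,0],[0,0,4]],
  [[-0.0051,0.0012,0],[0,0,4]],
  [[-0.0051,0.0012,0],[0,0,4]],
  [[-0.0051,0.0012,0],[0,0,4]],
  [[-0.0051,0.0012,0],[0,0,4]],
  [[-0.0051,0.0012,0],[0,0,4]],
  [[-0.0051,0.0012,0],[0,0,4]],
])

```text
t: 10.7
ee_pos: [547.5, 77.4, 231.3]
ee_rot: [[0.708, -0.706, 0.002], [-0.706, -0.708, -0.002], [0.003, 0.0, -1.0]]
wrist_force: [4.4, -5.7, -3.7]
width: 0.5
```

```bash
python3 -c "from h import *;rel();print(np.round(arm.get_obs()['joint_positions'],1))"
```

```text
t 10.7 rel [22.9 73. ] z 231.3 toolY yaw -134.9 turned if touching 246.9 F tool [7.2 0.9 3.7] j7 -136.1
[ -63.1   14.6   59.4   97.3  -12.9   75.4 -136.1]
```

Past half round at about 247° and j7 is nearing its limit. I back off 40 mm and turn the tool back 180°, since the closed fingertips are the same after a half turn.

Emit:
arm_command([
  [[0.004,0,0],[0,0,0]],
  [[0.009,0,0],[0,0,0]],
  [[0.009,0,0],[0,0,0]],
  [[0.009,0,0],[0,0,0]],
  [[0.009,0,0],[0,0,0]],
  [[0,0,0],[0,0,-7.5]],
  [[0,0,0],[0,0,-7.5]],
  [[0,0,0],[0,0,-7.5]],
])

```text
t: 11.5
ee_pos: [575.8, 50.2, 231.2]
ee_rot: [[0.927, -0.374, -0.0], [-0.374, -0.927, -0.0], [0.0, 0.0, -1.0]]
wrist_force: [-0.1, -0.7, 0.2]
width: -0.0
```

Emit:
arm_command([
  [[0,0,0],[0,0,-7.5]],
  [[0,0,0],[0,0,-7.5]],
  [[0,0,0],[0,0,-7.5]],
  [[0,0,0],[0,0,-7.5]],
  [[0,0,0],[0,0,-7.5]],
  [[0,0,0],[0,0,-7.5]],
  [[0,0,0],[0,0,-7.5]],
  [[0,0,0],[0,0,-7.5]],
])

```text
t: 12.3
ee_pos: [575.8, 50.2, 231.1]
ee_rot: [[0.787, 0.616, -0.0], [0.616, -0.787, -0.0], [-0.0, -0.0, -1.0]]
wrist_force: [0.3, 0.8, 0.7]
width: -0.0
```

Emit:
arm_command([
  [[0,0,0],[0,0,-7.5]],
  [[0,0,0],[0,0,-7.5]],
  [[0,0,0],[0,0,-7.5]],
  [[0,0,0],[0,0,-7.5]],
  [[0,0,0],[0,0,-7.5]],
  [[0,0,0],[0,0,-7.5]],
  [[0,0,0],[0,0,-7.5]],
  [[0,0,0],[0,0,-7.5]],
])

```text
t: 13.1
ee_pos: [575.8, 50.2, 231.1]
ee_rot: [[-0.14, 0.99, -0.0], [0.99, 0.14, -0.0], [0.0, -0.0, -1.0]]
wrist_force: [0.0, 0.0, 0.4]
width: -0.2
```

Emit:
arm_command([
  [[0,0,0],[0,0,-7.5]],
  [[0,0,0],[0,0,-7.5]],
  [[0,0,0],[0,0,-7.5]],
  [[0,0,0],[0,0,-7.5]],
  [[0,0,0],[0,0,-7.5]],
  [[0,0,0],[0,0,0]],
  [[0,0,0],[0,0,0]],
  [[0,0,0],[0,0,0]],
])

```text
t: 13.9
ee_pos: [575.5, 50.7, 231.2]
ee_rot: [[-0.708, 0.706, -0.0], [0.706, 0.708, 0.0], [0.0, -0.0, -1.0]]
wrist_force: [-0.4, -0.5, -1.0]
width: 0.2
```

```bash
python3 - <<'E'
from h import *
import cv2
rel(); print(np.round(arm.get_obs()['joint_positions'],1),np.round(arm.get_obs()['ee_pos'],1))
q,e=arm.camera("top"); p,d=arm.camera("scene")
for n,D in(("top",e),("scene",d)):
    W=cloud(n,D); H=handle(W); H=H[(H[:,2]>250)&(H[:,2]<262)]; print(n,len(H),np.median(H,0).round(1),np.ptp(H,0).round())
    m=(H.min(0)+H.max(0))/2; print(m.round(1), np.degrees(np.arctan2(m[1]-144.8,m[0]-583.3)).round(1))
a=cv2.resize(p[110:270,280:440],(400,400),interpolation=2); b=cv2.resize(q[160:320,190:350],(400,400),interpolation=2)
cv2.imwrite("pics/c3.png",np.clip(np.hstack([a,b])*1.5,0,255).astype(np.uint8))
E
```

```text
t 13.9 rel [-60.9 -72.2] z 231.2 toolY yaw 45.1 turned if touching 158.2 F tool [-0.1 -0.7  1. ] j7 41.3
[-34.9  13.7  30.   92.6  -7.1  75.5  41.3] [575.5  50.7 231.2]
  return _methods._mean(a, axis=axis, dtype=dtype,
  ret = um.true_divide(
Traceback (most recent call last):
ValueError: zero-size array to reduction operation maximum which has no identity
```

```bash
python3 - <<'E'
from h import *
import cv2
q,e=arm.camera("top"); p,d=arm.camera("scene")
W=cloud("scene",d); r=np.hypot(W[...,0]-583.3,W[...,1]-144.8)
m=(W[...,2]>225)&(W[...,2]<262)&(r>55)&(r<90); v,u=np.nonzero(m); print(m.sum())
H=W[m]; g=p[m].mean(1)
for i in np.argsort(-H[:,2])[::max(1,len(H)//12)]: print(u[i],v[i],H[i].round(0),g[i].round())
a=cv2.resize(p[110:270,280:440],(400,400),interpolation=2); b=cv2.resize(q[160:320,190:350],(400,400),interpolation=2)
cv2.imwrite("pics/c3.png",np.clip(np.hstack([a,b])*1.5,0,255).astype(np.uint8))
E
```

```text
80
320 190 [584.  63. 262.] 22.0
318 194 [589.  57. 258.] 28.0
319 194 [588.  59. 257.] 23.0
318 195 [589.  57. 256.] 22.0
317 195 [587.  56. 256.] 20.0
319 195 [587.  59. 255.] 23.0
318 198 [591.  56. 252.] 29.0
317 199 [588.  55. 248.] 23.0
319 200 [588.  59. 245.] 28.0
323 188 [544.  87. 236.] 18.0
326 189 [543.  93. 231.] 22.0
326 190 [544.  93. 230.] 22.0
325 190 [541.  92. 228.] 20.0
328 190 [541.  99. 226.] 57.0
```

View pics/c3.png

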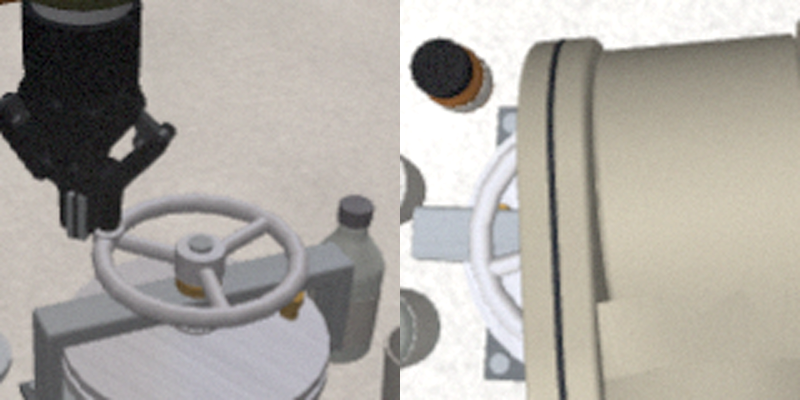

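The handle stands behind the fingertips at left-crop px (108,220), and depth readings on its near side agree with about 247°. I approach from the other side of the tool, so the push is now along tool +x.

Emit:
arm_command([
  [[0.0075,0,0],[0,0,0]],
  [[0.0075,0,0],[0,0,0]],
  [[0.0075,0,0],[0,0,0]],
  [[0.0075,0,0],[0,0,0]],
  [[0.003,0,0],[0,0,0]],
  [[0.002,0,0],[0,0,0]],
  [[0.002,0,0],[0,0,0]],
  [[0.002,0,0],[0,0,0]],
])

```text
t: 14.9
ee_pos: [547.7, 78.3, 231.3]
ee_rot: [[-0.71, 0.704, 0.0], [0.704, 0.71, -0.0], [-0.0, 0.0, -1.0]]
wrist_force: [1.3, -2.3, 0.4]
width: 0.2
```

```bash
cat >> h.py <<'E'
def rel2():
    o=arm.get_obs(); R=np.array(o["ee_rot"]); p=-(np.array(o["ee_pos"])-[583.3,144.8,0])@R
    yaw=np.degrees(np.arctan2(-R[1,1],-R[0,1])); ang=yaw+np.degrees(np.arcsin(np.clip((p[0]-21.3)/72,-1,1)))
    print("t",o["t"],"rel",p[:2].round(1),"z",round(o["ee_pos"][2],1),"yaw",yaw.round(1),"turned if touching",((113.3-ang)%360).round(1),"F tool",(np.array(o["wrist_force"])@R).round(1),"j",np.round(o["joint_positions"],0))
E
python3 -c "from h import *;rel2()"
```

```text
t 14.9 rel [21.6 72.3] z 231.3 yaw -134.8 turned if touching 247.8 F tool [-2.5 -0.7 -0.4] j [-38.  10.  29.  96.  -5.  75.  37.]
```

Emit:
arm_command([
  [[0.0051,-0.0013,0],[0,0,4]],
  [[0.0051,-0.0012,0],[0,0,4]],
  [[0.0051,-0.0012,0],[0,0,4]],
  [[0.0051,-0.0012,0],[0,0,4]],
  [[0.0051,-0.0012,0],[0,0,4]],
  [[0.0051,-0.0012,0],[0,0,4]],
  [[0.0051,-0.0012,0],[0,0,4]],
  [[0.0051,-0.0012,0],[0,0,4]],
])

```text
t: 15.7
ee_pos: [518.8, 105.8, 231.1]
ee_rot: [[-0.224, 0.975, 0.0], [0.975, 0.224, -0.002], [-0.002, -0.0, -1.0]]
wrist_force: [1.3, -6.5, -0.8]
width: -0.1
```

```bash
python3 -c "from h import *;rel2()"
```

```text
t 15.7 rel [24.1 71.6] z 231.1 yaw -167.1 turned if touching 278.1 F tool [-6.7 -0.2  0.8] j [-44.   7.  30. 100.  -3.  75.  -0.]
```

Emit:
arm_command([
  [[0.0053,-0.0013,0],[0,0,4]],
  [[0.0053,-0.0013,0],[0,0,4]],
  [[0.0053,-0.0013,0],[0,0,4]],
  [[0.0053,-0.0013,0],[0,0,4]],
  [[0.0053,-0.0013,0],[0,0,4]],
  [[0.0053,-0.0013,0],[0,0,4]],
  [[0.0053,-0.0013,0],[0,0,4]],
  [[0.0053,-0.0013,0],[0,0,4]],
])

```text
t: 16.5
ee_pos: [508.6, 147.9, 230.8]
ee_rot: [[0.326, 0.945, -0.001], [0.945, -0.326, -0.002], [-0.003, -0.0, -1.0]]
wrist_force: [-1.7, -6.9, -0.9]
width: -0.1
```

```bash
python3 -c "from h import *;rel2()"
```

```text
t 16.5 rel [22.  71.7] z 230.8 yaw 161.0 turned if touching 311.8 F tool [-7.1  0.6  0.9] j [-48.   7.  30. 100.  -3.  75. -37.]
```

Emit:
arm_command([
  [[0.0051,-0.0013,0],[0,0,4]],
  [[0.0051,-0.0013,0],[0,0,4]],
  [[0.0051,-0.0013,0],[0,0,4]],
  [[0.0051,-0.0013,0],[0,0,4]],
  [[0.0051,-0.0013,0],[0,0,4]],
  [[0.0051,-0.0013,0],[0,0,4]],
  [[0.0051,-0.0013,0],[0,0,4]],
  [[0.0025,-0.0006,0],[0,0,2]],
])

```text
t: 17.3
ee_pos: [519.9, 186.0, 230.6]
ee_rot: [[0.754, 0.657, -0.003], [0.657, -0.754, -0.002], [-0.003, -0.0, -1.0]]
wrist_force: [-4.7, -2.7, -0.6]
width: 0.3
```

```bash
python3 - <<'E'
from h import *
import cv2
rel2()
q,e=arm.camera("top"); p,d=arm.camera("scene")
for n,D in(("top",e),("scene",d)):
    W=cloud(n,D); H=handle(W); H=H[(H[:,2]>245)&(H[:,2]<261)]; print(n,len(H))
    if len(H): m=(H.min(0)+H.max(0))/2; print(m.round(1),np.ptp(H,0).round(), np.degrees(np.arctan2(m[1]-144.8,m[0]-583.3)).round(1))
a=cv2.resize(p[110:270,300:460],(400,400),interpolation=2); b=cv2.resize(q[180:340,160:320],(400,400),interpolation=2)
cv2.imwrite("pics/c4.png",np.clip(np.hstack([a,b])*1.5,0,255).astype(np.uint8))
E
```

```text
t 17.3 rel [21.5 72.8] z 230.6 yaw 131.1 turned if touching 342.1 F tool [-5.3 -1.   0.6] j [-52.  10.  31.  96.  -5.  75. -69.]
top 3
[525.3 172.9 250.8] [1. 2. 8.] 154.1
scene 165
[532.2 190.  253.2] [34. 36. 14.] 138.5
```

View pics/c4.png

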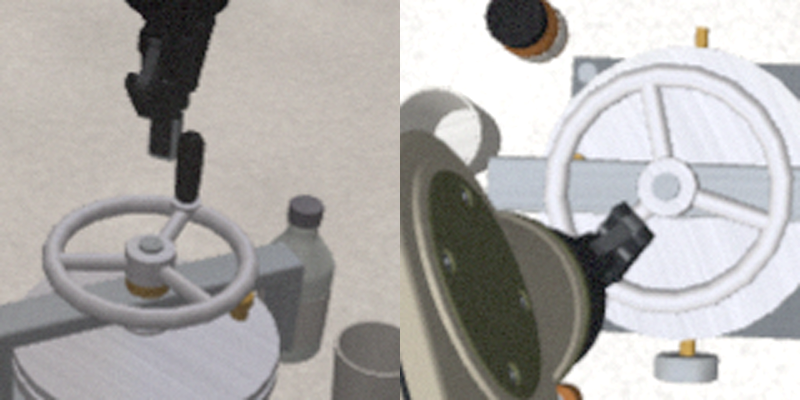

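The fingertips are behind the handle (left crop, px (188,165)) and the wheel is at about 342°. About 18° to go, slowly.

Emit:
arm_command([
  [[0.0038,-0.001,0],[0,0,3]],
  [[0.0038,-0.001,0],[0,0,3]],
  [[0.0038,-0.001,0],[0,0,3]],
  [[0.0038,-0.001,0],[0,0,3]],
  [[0.0025,-0.0007,0],[0,0,2]],
  [[0.0025,-0.0007,0],[0,0,2]],
  [[0,0,0],[0,0,0]],
  [[0,0,0],[0,0,0]],
])

```text
t: 18.2
ee_pos: [533.4, 202.6, 230.7]
ee_rot: [[0.904, 0.428, -0.002], [0.428, -0.904, -0.001], [-0.002, -0.0, -1.0]]
wrist_force: [-3.9, -2.1, -3.9]
width: 0.1
```

```bash
python3 -c "from h import *;rel2()"
```

```text
t 18.2 rel [20.8 73.6] z 230.7 yaw 115.3 turned if touching 358.4 F tool [-4.4  0.3  3.9] j [-53.  13.  32.  94.  -7.  75. -84.]
```

Emit:
arm_command([
  [[-0.004,0,0],[0,0,0]],
  [[-0.008,0,0],[0,0,0]],
  [[-0.01,0,0],[0,0,0]],
  [[-0.01,0,0],[0,0,0]],
  [[0,0,-0.02],[0,0,0]],
  [[0,0,-0.025],[0,0,0]],
  [[0,0,-0.025],[0,0,0]],
  [[0,0,-0.02],[0,0,0]],
])

```text
t: 19.0
ee_pos: [504.9, 188.9, 323.1]
ee_rot: [[0.904, 0.427, 0.001], [0.427, -0.904, 0.001], [0.002, -0.001, -1.0]]
wrist_force: [0.2, 0.1, -0.4]
width: 0.3
```

Emit:
arm_command([
  [[0,-0.02,0],[0,0,0]],
  [[0,-0.04,0],[0,0,0]],
  [[0,-0.04,0],[0,0,0]],
  [[0,-0.04,0],[0,0,0]],
  [[0,-0.04,0],[0,0,0]],
  [[0,-0.04,0],[0,0,0]],
  [[0,-0.03,0],[0,0,0]],
  [[0,0,0],[0,0,0]],
])

```text
t: 19.8
ee_pos: [394.8, 419.2, 320.9]
ee_rot: [[0.901, 0.433, -0.001], [0.433, -0.901, 0.001], [-0.001, -0.001, -1.0]]
wrist_force: [-0.2, -0.4, -0.2]
width: 0.1
```

```bash
python3 - <<'E'
from h import *
import cv2
q,e=arm.camera("top"); p,d=arm.camera("scene")
for n,D in(("top",e),("scene",d)):
  for D,l in((np.load(f"pics/{n}0.npy"),"before"),(D,"now")):
    W=cloud(n,D); H=handle(W); H=H[H[:,2]>(254 if l=="before" else 251)]; print(n,l,len(H))
    if len(H): m=(H.min(0)+H.max(0))/2; print(m.round(1),np.ptp(H,0).round(), np.degrees(np.arctan2(m[1]-144.8,m[0]-583.3)).round(1))
o=cv2.imread("pics/top0.png"); x=cv2.absdiff(o,q).max(2); x=np.dstack([x]*3)*2
b=np.hstack([q[150:400,130:430],np.clip(x[150:400,130:430],0,255)]); cv2.imwrite("pics/c5.png",b)
E
```

```text
top before 113
[554.3 211.  257.5] [17. 17.  7.] 113.6
top now 113
[554.3 211.3 254.4] [17. 16.  7.] 113.6
scene before 46
[555.6 210.8 256.8] [18. 16.  6.] 112.8
scene now 44
[554.  209.6 254.4] [16. 16.  6.] 114.3
```

View pics/c5.png

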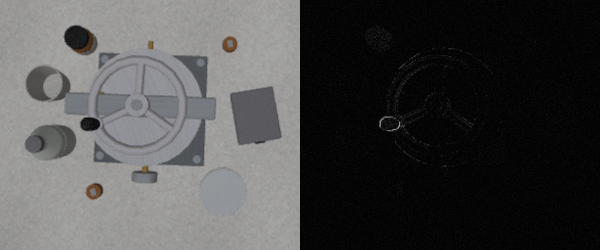

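The handle is back at px (90,124) within about 1°, and 3 mm lower, as one full turn should give. The difference image shows no change at any of the loose items, and the arm is clear, so I hand in.

```bash
python3 -c "
from station import arm
import numpy as np
print(np.abs(arm.get_obs()['qd']).max()); print(arm.sign_off())"
```

```text
1.712808836293333
the job is handed in; nothing more can be done
None
```

I pushed the hand wheel through one full clockwise turn with the closed fingertips, then backed off, lifted and moved the hand clear. The job is handed in at about 20 s of robot time; no verdict was reported.

- **The push:** I made it in two strokes, 0 to about 247° and then about 247 to 358°. Between them I backed off 40 mm and turned the tool back 180° to stay inside the last joint's range. The force I read after each move was about 7 N or less at the wrist; I did not see it within a move.
- **Final wheel angle:** The top camera puts the handle at 113.6°, the same as before the turn. It stands 3 mm lower, which fits one full turn.
- **Loose things:** The before-and-after top pictures show no change at any of the seven items.
- **Disagreements:** From the fingertip position I estimated 358.4° at the last contact. The scene camera put the handle at 114.3° against 112.8° before, which would be about 1.5° short. Both are well inside the 11° allowed.
- **Camera view:** The arm hid the handle from the top camera during parts of the turn. There I relied on the fingertip position, the wrist force and the scene camera.

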